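# Register the sample cell and hold the probe centred in its bore

## Task

Slide the blue sample cell along the reading station's plate, without lifting it, until it sits square and hard up against both dark stop bars. Then take the orange-handled probe out of its stand and lower its rod upright down the middle of the cell's bore, never touching the cell or the plate with the probe, until the tip is in the lower half of the bore but clear of the plate. Finish still holding the probe there, steady and centred, with the cell still against both stops; leave the other things on the bench where they are.

Things in the scene. Friction and masses are not known exactly. Their poses are not given: they have to be found in the camera images.
- station: fixed reading station, left or right of the robot, turned up to 0.35 rad: aluminium plate 190x190x6 mm, origin at its underside's centre. Two dark steel stop bars on it, 12 mm thick, tops at z 28 mm: inner faces at station x=+80 mm (y -58 to 92 mm) and y=+80 mm (x -58 to 80 mm). A white reading head, 60 mm wide, 36 mm high, stands outside the first bar to x=118 mm
- seat (a point): point on the plate's top (6 mm above the bench) where the centre of the cell's underside lies when the cell is against both stops: station x = +50, y = +50 mm; axes as the station's
- cell: blue sample cell, square block 60x60 mm, 50 mm high, about 0.3 kg, loose on the plate, within 0.3 rad of square to the stops and 25 to 80 mm short of each. Origin at the underside's centre, z up, x and y along its sides (registered, they point along the station's x and y). In its middle a vertical through bore 26 mm in diameter
- bore (a point): centre of the mouth of the cell's bore, at the cell's top, 50 mm above the cell's underside, 56 mm above the bench
- stand: probe stand, fixed, moved each episode: white foot 80x90x10 mm, two steel posts and a white top plate 46x74 mm, its top 86 mm above the bench, with a 14 mm hole in its middle; origin at the underside's centre. Nothing rises above the top plate but the probe
- probe: probe, about 0.09 kg, hanging upright in the stand's hole on its black collar: orange round handle 24 mm in diameter, 6 to 52 mm above the origin; black collar 26 mm in diameter, 0 to 6 mm; steel rod 8 mm in diameter down to 74 mm below the origin. Origin on the axis at the collar's underside (at the start at the stand's top, z 86 mm), z up
- probe_tip (a point): lower end of the probe's rod, 74 mm below the probe's origin
- tip_box: blue pipette tip box with clear lid, 91 x 124 x 95 mm, loose bystander at the back; origin at the centre of its underside
- bottle: screw-cap glass bottle with blue cap, 68 mm in diameter, 128 mm high, loose bystander at the back; origin at the centre of its underside
- tub: small white tub with cream lid, 52 mm in diameter, 70 mm high, loose bystander at the right; origin at the centre of its underside
- orange_rack: low orange rack with microtubes, 62 x 200 x 41 mm, loose bystander at the left; origin at the centre of its underside
Mind the look-alikes: they are no part of the job. There is more than one size of the cell; the job needs the middle-sized.

How it is judged:
On the way, in this order (a step that is already met when the one before it is completed fails the run):
1. the cell sits against both stops (within 2.5 mm, square within 0.04 rad) (x of cell in the frame of seat above -0.0025 m and y of cell in the frame of seat above -0.0025 m and distance between cell and seat below 0.004 m and angle between the x axis of cell and the x axis of station, either way round below 0.04 rad), for 0.2 s.
2. the probe is lifted out of its stand by the fingers (height (world z) of probe_tip above 0.088 m and contact force between the fingers and probe above 1 N), for 0.1 s.
At the end, for the whole second after the job is handed in: The cell is against both stops (within 2.5 mm of each, square within 0.04 rad); the probe is held still by the fingers alone, upright within 0.1 rad, its tip within 4.5 mm of the bore's axis and 2 to 25 mm above the plate, touching neither cell nor plate (all of step 1 and horizontal distance between probe_tip and bore below 0.0045 m and angle between probe's own z axis and vertical below 0.1 rad and z of probe_tip in the frame of cell between 0.002 and 0.025 m and contact force between probe and cell below 0.2 N and contact force between probe and station below 0.2 N and contact force between the fingers and probe above 1 N and linear speed of probe below 0.03 m/s); the arm keeps its last pose, push and grip.
It fails at once if the probe touches the cell (contact force between probe and cell above 0.5 N).
It fails at once if the probe touches the station (contact force between probe and station above 0.5 N).
It fails at once if the cell is lifted off the plate or tipped (z of cell in the frame of station above 0.012 m or angle between cell's own z axis and vertical above 0.12 rad).
It fails at once if a bystander is moved more than 20 mm (distance of any of tip_box, bottle, tub, orange_rack from where it was at the start of the episode above 0.02 m).
It also fails if it takes over 64 s, if anything falls off the work surface, if the arm or the gripper's body presses on something with over 40 N, if the wrist force passes 120 N, or if a joint passes its speed limit or range.

## Robot

A 6-joint arm with a two-finger parallel gripper is mounted at the origin on a cart in front of the work surface, level with it; the furniture and walls round the work are solid. World frame = base frame: x ahead of the robot, y to its left, z up, the work surface at z = 0. Lengths are in m, angles in rad, forces in N, time in s.
With the tool pointing down it reaches from about 0.3 to 0.775 m from the base axis. Payload 14.6 kg.
Tool frame: the origin (TCP) lies between the finger pads; the fingertips stand 14 mm ahead of it and the grasp point (between the pads) lies 5 mm behind it; z points along the fingers, y is the line along which they close (so a half turn about z gives the same grasp; the last joint's range is limited). The gripper opens to 94 mm and grips with 3 to 60 N. Pads are 16 mm wide; open, the fingers measure 119 mm over their backs; the gripper's body (75 mm by 177 mm) begins 78 mm behind the grasp point.
Start: joints at [1.259, 0.3, 1.521, -0, 1.321, -0.067], TCP at [0.133, 0.534, 0.219] pointing down, gripper open.
Joint ranges: [-3.03, 3.03], [-0.79, 2.21], [0.23, 2.52], [-1.04, 4.18], [0, 3.07], [-2.55, 2.55]. Speed limits (rad/s): [2.22, 2.22, 2.57, 3.14, 3.14, 3.14].

## Interface

Orientations are given as [roll, pitch, yaw] about the fixed x, y, z axes, in that order (R = Rz(yaw) Ry(pitch) Rx(roll)).
In Python, from station import ctrl gives the robot as it stands. The module is installed in compiled form; this text tells all that it offers.
- The arm moves only by the tool move_arm, never from a script. Its argument "targets" is a list of rows, each a list of 7 numbers: the opening, from -1 (shut) to 1 (fully open), then the shift along the tool's x, y, z in units of 50 mm (1.0 is 50 mm), then the turn, a rotation vector about the tool's x, y, z in rad. A call has 1 to 12 rows; each row is the pose to reach, as a shift and turn from the pose commanded when the call began, along the tool's axes at that moment; what a row does not reach only later rows make up. A row lasts 1/10 s, in which the tool goes at most 50 mm and 8.59 degrees, less where a joint would pass 70% of its speed; a pose out of reach is approached as far as the arm can. A call with a gripper value outside its range is refused whole. The fingers move at their own pace and stop on an object; "grip_force" is the grip in N (left out, the last holds). Time passes only in rows, so rows that repeat a pose let the fingers close. It gives the time, the measured TCP pose, the force, the opening and the grip force at its end, in the units of the state.
- ctrl.get_obs(): the state, without advancing time (a new reading comes with each control period).
- ctrl.camera(name): name is "side" or "top" or "wrist"; returns (picture, depth): 400x640x3 uint8, red, green, blue; 400x640 float32, m along the optical axis (not along the pixel's ray), 0 where there is no reading.
- ctrl.camera_params(name): a dict with "intrinsics" (3x3 intrinsics, pixels), "k1" (the pictures are not rectified: a ray, as slopes to the right and down, at radius r is drawn at 1 + k1 r^2 times it, then the intrinsics apply), "rvec" (rotation vector, rad) and "tvec" (3), from world to camera coordinates, as OpenCV has them; the wrist camera has in their place "T_tool_cam" (4x4, takes a point from camera to tool coordinates, whose origin is the TCP and whose axes are the flange's). Camera axes: x right, y down, z forward; pixel columns grow to the right and rows downward; lengths in m; the calibration is good to about 2 mm. A picture is of the moment at which its call begins: read the wrist's pose just before it. camera_params takes no time and is no camera call.
- ctrl.hand_in(): hands the job in; it is judged then, once.
Trained networks look in the newest picture that a camera, given by its name, has taken for a name from the list of things; names that differ only in an ending like _2 or _b are one class to them, and where a whole thing is asked for, a point or a joint stands for the part that bears it (a point fixed in the world has none). Each returns a list of dicts, best first, with "score" (0 to 1); they miss things now and then, are a little off and sometimes report something else, mostly with a low value. They report only what shows in the picture. A call takes as long as a camera call. They do not tell look-alikes from the thing itself.
- ctrl.cut_out(camera, target): "region" (400x640 bool, what is visible of it) and "point" ([column, row] in pixels, amid what is visible of it).
- ctrl.tip_of(camera, target): "point" ([column, row] in pixels: a listed point, or the origin of a listed thing).
The state is a dict: "time_s": time; "qpos": joint angles; "joint_vel": joint speeds; "tau": joint torques, N m; "ee_pos": TCP position; "eef_rot": TCP orientation; "force": force on the tool from outside, world axes, zero at the start; "moment": the same for the moment, N m; "grip_width": finger opening in m; "grip_force": force on a finger pad.
Only numpy, scipy, OpenCV 4.12 (cv2) and the standard library are available. Lean on these libraries where they do the work, as an engineer would, in place of code of your own. Each camera call takes 0.05 s, during which the arm holds its last target. There are 200 camera calls.

## Working session

There is one attempt and no reset: what is moved stays moved. The work goes in short steps, Python scripts to look and compute and a tool call to move; the robot and the scene stay as the last step left them, time stands still between calls to the robot, and variables do not carry over. Pictures are saved under pics/ and viewed, at most 10 in all, crops included, and the job is handed in when it is done.

Besides the shell and the picture viewer there is one more tool, called after "Call:" in YAML: its name, and indented under it one key for each argument. move_arm: Moves the arm, as the interface text tells. Its arguments: {"type":"object","properties":{"targets":{"type":"array"},"grip_force":{"type":"number"}},"required":["targets"]}

```bash
mkdir -p pics; cat > h.py <<'E'
import numpy as np, cv2
from scipy.spatial.transform import Rotation as R
from station import ctrl
def cam(n):
    o=ctrl.get_obs(); p=ctrl.camera_params(n); im,d=ctrl.camera(n)
    if n=="wrist":
        T=np.eye(4);T[:3,:3]=R.from_euler('xyz',o['eef_rot']).as_matrix();T[:3,3]=o['ee_pos'];T=T@np.array(p['T_tool_cam'])
    else:
        T=np.eye(4);T[:3,:3]=R.from_rotvec(np.ravel(p['rvec'])).as_matrix();T[:3,3]=np.ravel(p['tvec']);T=np.linalg.inv(T)
    return im,d,np.array(p['intrinsics']),p['k1'],T
def rays(px,K,k1):
    px=np.atleast_2d(np.asarray(px,float))
    return np.c_[cv2.undistortPoints(px[:,None],K,np.array([k1,0,0,0,0.]))[:,0],np.ones(len(px))]
def atz(px,z,c):
    r=rays(px,c[2],c[3])@c[4][:3,:3].T; o=c[4][:3,3]
    return o+r*((z-o[2])/r[:,2])[:,None]
def cloud(mask,c):
    v,u=np.where(mask&(c[1]>0)); d=c[1][v,u]
    return (rays(np.c_[u,v],c[2],c[3])*d[:,None])@c[4][:3,:3].T+c[4][:3,3]
def save(n,im): cv2.imwrite('pics/'+n,im[:,:,::-1])
E
python3 - <<'E'
from h import *
o=ctrl.get_obs();print(o['eef_rot'],o['grip_width'],o['ee_pos'])
for n in("top","side"):
    c=cam(n);save(n+'0.png',c[0]);print(n,c[2].tolist(),c[3],c[4].round(3).tolist())
    for t in("station","cell","stand","probe"):
        for q in ctrl.cut_out(n,t)[:4]:
            P=cloud(q['region'],c); print(n,t,round(q['score'],2),np.round(q['point']),q['region'].sum(),np.median(P,0).round(3) if len(P) else '',np.percentile(P[:,2],98).round(3) if len(P) else '')
E
```

```text
[-3.14049503e+00 -9.29327748e-05  2.89682610e+00] 0.09434538288487825 [0.13321973 0.53339409 0.21889528]
top [[502.17866818868464, 0.0, 310.450306236202], [0.0, 502.17866818868464, 196.45390011526482], [0.0, 0.0, 1.0]] 0.0285527021792074 [[0.006, -0.996, 0.09, 0.44], [-1.0, -0.007, -0.01, -0.022], [0.01, -0.09, -0.996, 1.815], [0.0, 0.0, 0.0, 1.0]]
top station 0.68 [256. 208.] 2711 [0.568 0.161 0.006] 0.037
top cell 0.7 [258. 196.] 327 [0.578 0.137 0.053] 0.065
top cell 0.6 [308. 244.] 526 [ 0.425 -0.049  0.071] 0.079
top stand 0.93 [343. 203.] 515 [ 0.58  -0.155  0.015] 0.092
top probe 0.54 [345. 197.] 62 [ 0.583 -0.157  0.134] 0.144
side [[511.67237725254887, 0.0, 328.84331677829334], [0.0, 511.67237725254887, 196.0981940293035], [0.0, 0.0, 1.0]] -0.14434007148869776 [[0.896, -0.16, 0.415, -0.013], [-0.444, -0.332, 0.832, -1.251], [0.004, -0.93, -0.368, 0.652], [0.0, 0.0, 0.0, 1.0]]
side station 0.85 [297. 215.] 1215 [0.565 0.155 0.006] 0.036
side cell 0.96 [303. 203.] 449 [0.566 0.112 0.041] 0.058
side cell 0.66 [323. 226.] 248 [ 0.57  -0.032  0.023] 0.035
side cell 0.58 [276. 236.] 1291 [ 0.414 -0.09   0.052] 0.073
side stand 0.98 [346. 245.] 793 [ 0.575 -0.174  0.013] 0.087
side probe 0.49 [343. 216.] 238 [ 0.579 -0.167  0.107] 0.14
```

```bash
python3 - <<'E'
import cv2
a=cv2.imread('pics/top0.png')[120:300,180:420];b=cv2.imread('pics/side0.png')[150:300,200:400]
cv2.imwrite('pics/topc.png',cv2.resize(a,None,fx=3.3,fy=3.3,interpolation=cv2.INTER_CUBIC))
cv2.imwrite('pics/sidec.png',cv2.resize(b,None,fx=4,fy=4,interpolation=cv2.INTER_CUBIC))
E
```

```text
(no output)
```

View pics/topc.png

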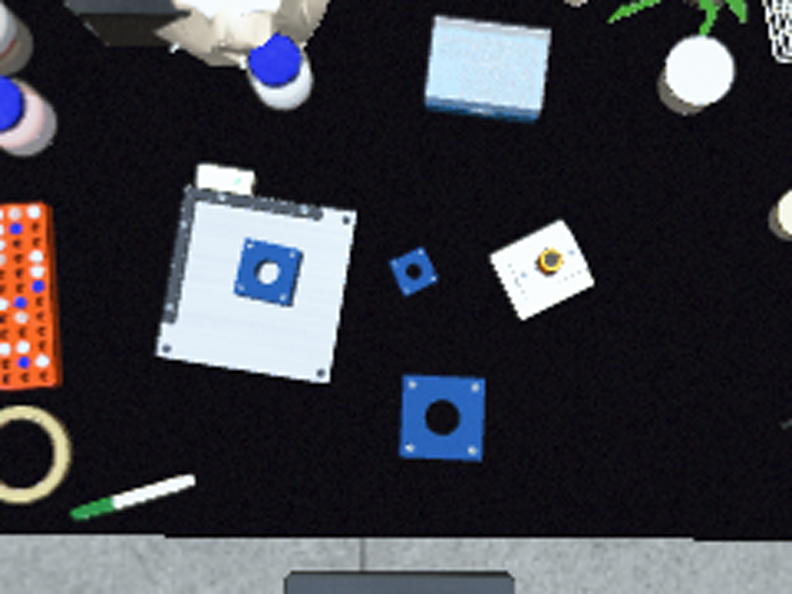

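View pics/sidec.png

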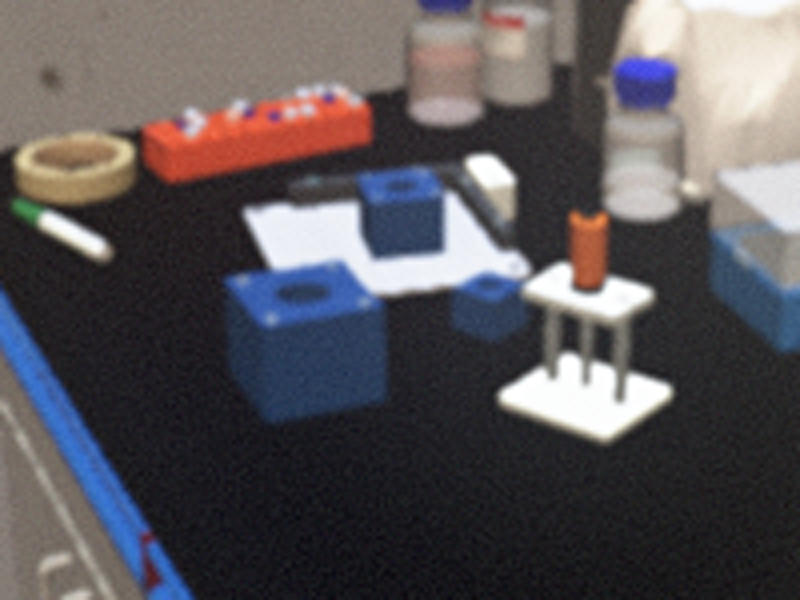

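The top crop shows three blue blocks. In full-picture pixels they are on the plate at (258,196), a small one at (306,202), and a large one at (308,244). The cell is the one at (258,196): it is middle-sized and stands on the plate. The stops lie to world +x and +y. The stand is at (343,203). Next I look closer with the wrist camera.

```bash
cat >> h.py <<'E'
def go(p,yaw):
    o=ctrl.get_obs();Rc=R.from_euler('xyz',o['eef_rot']);Rt=R.from_euler('xyz',[np.pi,0,yaw])
    s=Rc.inv().apply(np.array(p)-o['ee_pos'])/0.05; w=(Rc.inv()*Rt).as_rotvec()
    print('shift',s.round(3),'turn',w.round(4))
E
python3 - <<'E'
from h import *
p=ctrl.camera_params('wrist');print({k:np.round(v,3).tolist() for k,v in p.items()})
go([0.50,0.14,0.30],2.97)
E
```

```text
{'intrinsics': [[298.684, 0.0, 320.275], [0.0, 298.684, 201.484], [0.0, 0.0, 1.0]], 'k1': -0.025, 'T_tool_cam': [[0.001, -0.96, -0.281, 0.083], [1.0, 0.001, 0.0, 0.001], [0.0, -0.281, 0.96, -0.166], [0.0, 0.0, 0.0, 1.0]]}
shift [-9.023 -5.86  -1.611] turn [-0.0001  0.     -0.0732]
```

Call:
move_arm:
  targets:
    - [1,-10.4,-5.5,0,0,0,-0.073]
    - [1,-10.4,-5.5,0,0,0,-0.073]
    - [1,-10.4,-5.5,0,0,0,-0.073]
    - [1,-10.4,-5.5,0,0,0,-0.073]
    - [1,-10.4,-5.5,0,0,0,-0.073]
    - [1,-10.4,-5.5,0,0,0,-0.073]
    - [1,-10.4,-5.5,0,0,0,-0.073]
    - [1,-10.4,-5.5,0,0,0,-0.073]
    - [1,-10.4,-5.5,0,0,0,-0.073]
    - [1,-10.4,-5.5,0,0,0,-0.073]
    - [1,-10.4,-5.5,0,0,0,-0.073]
    - [1,-10.4,-5.5,0,0,0,-0.073]

```text
time_s: 1.7
ee_pos: [0.5728, 0.1385, 0.2193]
eef_rot: [-3.141, 0.0, 2.969]
force: [0.5, 0.9, 1.0]
grip_width: 0.0938
grip_force: 0.0
```

Call:
move_arm:
  targets:
    - [1,0,0,0,0,0,0]
    - [1,0,0,0,0,0,0]

```text
time_s: 1.9
ee_pos: [0.5712, 0.1404, 0.219]
eef_rot: [-3.141, -0.001, 2.969]
force: [-0.3, 0.7, 0.0]
grip_width: 0.0939
grip_force: 0.0
```

```bash
python3 - <<'E'
from h import *
o=ctrl.get_obs();print(o['eef_rot'],o['ee_pos'],o['time_s'],o['qpos'])
c=cam('wrist');save('w1.png',c[0]);np.savez('w1.npz',im=c[0],d=c[1],T=c[4])
for t in("station","cell"):
    for q in ctrl.cut_out('wrist',t)[:3]:
        P=cloud(q['region'],c);print(t,q['score'],q['point'],q['region'].sum(),np.median(P,0).round(4),np.percentile(P[:,2],[5,50,95]).round(4))
for t in("station","cell","bore","seat"):
    for q in ctrl.tip_of('wrist',t)[:2]: print(t,q,atz(q['point'],dict(station=0,cell=.006,bore=.056,seat=.006)[t],c))
E
```

```text
[-3.14147126e+00 -8.06869760e-04  2.96851358e+00] [0.57116478 0.14038182 0.21899465] 1.9 [ 1.78664978e-01  3.86114551e-01  1.40694671e+00  1.68137695e-04
  1.34933069e+00 -1.21908932e+00]
station 0.76 [339.9, 162.1] 19848 [0.5507 0.1687 0.0066] [0.0051 0.0066 0.0295]
cell 0.96 [120.8, 82.3] 10699 [ 0.4189 -0.0377  0.0713] [0.0136 0.0713 0.073 ]
cell 0.94 [316.8, 194.3] 3020 [0.5725 0.138  0.0561] [0.0104 0.0561 0.0575]
cell 0.75 [38.1, 267.0] 1511 [ 0.5807 -0.1502  0.1229] [0.09   0.1229 0.1414]
station {'point': [327.3, 174.6], 'score': 0.87} [[0.56564389 0.15122884 0.        ]]
cell {'point': [144.4, 91.4], 'score': 0.83} [[ 0.42574818 -0.04901821  0.006     ]]
cell {'point': [315.7, 187.0], 'score': 0.64} [[0.57803775 0.13369391 0.006     ]]
bore {'point': [104.5, 83.7], 'score': 0.77} [[ 0.41905919 -0.06131673  0.056     ]]
bore {'point': [317.9, 193.8], 'score': 0.71} [[0.57458449 0.13761134 0.056     ]]
seat {'point': [364.1, 211.6], 'score': 0.78} [[0.62233173 0.19141166 0.006     ]]
seat {'point': [332.9, 320.9], 'score': 0.36} [[0.78588423 0.12277462 0.006     ]]
```

View pics/w1.png

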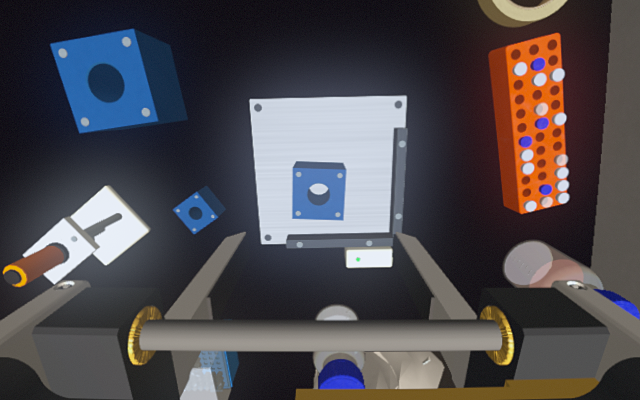

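The wrist view shows the cell on the plate at (319,190), with the x stop at (340,241), the y stop at (400,180) and the reading head at (369,258). The large block (105,80) and the small one (198,210) are the look-alikes. Next I fit the plate, bars and cell geometrically.

```bash
cat >> h.py <<'E'
def rect(P):
    r=cv2.minAreaRect((P[:,:2]*1000).astype(np.float32)); a=(r[2]+45)%90-45
    return np.round(r[0],1),np.round(r[1],1),round(np.radians(a),4)
def cells(c,near=None):
    hsv=cv2.cvtColor(c[0],cv2.COLOR_RGB2HSV)
    m=cv2.inRange(hsv,(100,90,60),(125,255,255))>0
    n,l,s,_=cv2.connectedComponentsWithStats(m.astype(np.uint8))
    out=[]
    for i in range(1,n):
        if s[i,4]<400: continue
        k=l==i; v,u=np.where(k)
        P=cloud(k,c); zt=np.percentile(P[:,2],90); 
        if not .05<zt<.062: continue
        Pz=cloud(k,c);v,u=np.where(k&(c[1]>0));t=abs(Pz[:,2]-.056)<.006
        W=atz(np.c_[u[t],v[t]].astype(float),.056,c); out.append((rect(W),round(float(np.median(Pz[t,2])),4)))
    return out
def plate(c):
    P=cloud(np.ones(c[1].shape,bool),c);v,u=np.where(c[1]>0);I=c[0][v,u].astype(int)
    near=(abs(P[:,0]-.566)<.16)&(abs(P[:,1]-.155)<.16)
    t=near&(abs(P[:,2]-.006)<.004)&(I.min(1)>110)
    W=atz(np.c_[u[t],v[t]].astype(float),.006,c);
    b=near&(abs(P[:,2]-.028)<.004)&(I.max(1)<150)
    B=atz(np.c_[u[b],v[b]].astype(float),.028,c);return W,B
E
python3 - <<'E'
from h import *
z=np.load('w1.npz');p=ctrl.camera_params('wrist');c=(z['im'],z['d'],np.array(p['intrinsics']),p['k1'],z['T'])
print(cells(c));W,B=plate(c);print('plate',rect(W),len(W))
# bars: fit in station frame
a=rect(W)[2]
M=np.zeros(c[1].shape,np.uint8)
for a in np.arange(-.25,-.05,.01):
    Rm=np.array([[np.cos(a),np.sin(a)],[-np.sin(a),np.cos(a)]]);Q=B[:,:2]@Rm.T
    h=np.histogram(Q[:,0],bins=np.arange(.3,.9,.002))[0].max(),np.histogram(Q[:,1],bins=np.arange(0,.5,.002))[0].max()
    print(round(a,2),h,end=';')
np.save('B.npy',B)
E
```

```text
[((array([574.8, 137.8]), array([59.1, 60.6]), np.float64(-0.2056)), 0.0563)]
plate (array([564.3, 152.5]), array([189.2, 189.5]), np.float64(-0.1509)) 16330
-0.25 (np.int64(147), np.int64(167));-0.24 (np.int64(145), np.int64(173));-0.23 (np.int64(144), np.int64(178));-0.22 (np.int64(147), np.int64(179));-0.21 (np.int64(148), np.int64(177));-0.2 (np.int64(146), np.int64(175));-0.19 (np.int64(151), np.int64(174));-0.18 (np.int64(168), np.int64(177));-0.17 (np.int64(206), np.int64(176));-0.16 (np.int64(166), np.int64(180));-0.15 (np.int64(154), np.int64(183));-0.14 (np.int64(149), np.int64(178));-0.13 (np.int64(149), np.int64(165));-0.12 (np.int64(144), np.int64(162));-0.11 (np.int64(146), np.int64(163));-0.1 (np.int64(143), np.int64(193));-0.09 (np.int64(140), np.int64(169));-0.08 (np.int64(144), np.int64(163));-0.07 (np.int64(143), np.int64(168));-0.06 (np.int64(143), np.int64(159));
```

```bash
cat >> h.py <<'E'
def stn(c,a0=-.16,ctr=(.5643,.1525)):
    W,B=plate(c); ctr=np.array(ctr)
    Rm=np.array([[np.cos(a0),np.sin(a0)],[-np.sin(a0),np.cos(a0)]]);Q=(W[:,:2]-ctr)@Rm.T
    out={}
    for nm,ax,s in(('xmin',0,-1),('ymin',1,-1),('xbar',0,1),('ybar',1,1)):
        b=[]
        for t in np.arange(-.05,.05,.004) :
            k=abs(Q[:,1-ax]-t)<.002
            q=s*Q[k,ax]; q=q[q<(.1 if s<0 else .09)]
            if len(q)>5: b.append((t,s*np.percentile(q,99)))
        b=np.array(b);f=np.polyfit(b[:,0],b[:,1],1)
        for _ in range(4):
            r=abs(b[:,1]-np.polyval(f,b[:,0]));g=b[r<=max(.0015,np.median(r)*1.5)];f=np.polyfit(g[:,0],g[:,1],1)
        out[nm]=(round(f[0]*(1 if ax else -1)+a0,4),round(f[1]*1000,1),len(g))
    return out
E
python3 - <<'E'
from h import *
z=np.load('w1.npz');p=ctrl.camera_params('wrist');c=(z['im'],z['d'],np.array(p['intrinsics']),p['k1'],z['T'])
print('w',stn(c))
c=cam('top');print('t',stn(c),cells(c),rect(plate(c)[0]))
E
```

```text
w {'xmin': (np.float64(-0.155), np.float64(-93.5), 25), 'ymin': (np.float64(-0.1562), np.float64(-92.7), 25), 'xbar': (np.float64(-0.1419), np.float64(79.8), 25), 'ybar': (np.float64(-0.1414), np.float64(80.2), 25)}
t {'xmin': (np.float64(0.1972), np.float64(-26.0), 5), 'ymin': (np.float64(-0.1633), np.float64(-93.2), 7), 'xbar': (np.float64(-0.2256), np.float64(-12.9), 6), 'ybar': (np.float64(-0.0917), np.float64(74.2), 8)} [] (array([571.3, 145.9]), array([179.9, 197.2]), np.float64(-0.1535))
```

```bash
python3 -c "
from h import *
go([.5748,.1378,.047],2.936)"
```

```text
shift [-0.088 -0.056  3.453] turn [0.0001 0.0003 0.0346]
```

Call:
move_arm:
  targets:
    - [1,-0.09,-0.06,0.5,0,0,0.034]
    - [1,-0.09,-0.06,1.2,0,0,0.034]
    - [1,-0.09,-0.06,1.9,0,0,0.034]
    - [1,-0.09,-0.06,2.5,0,0,0.034]
    - [1,-0.09,-0.06,3.0,0,0,0.034]
    - [1,-0.09,-0.06,3.3,0,0,0.034]
    - [1,-0.09,-0.06,3.45,0,0,0.034]
    - [1,-0.09,-0.06,3.45,0,0,0.034]
    - [1,-0.09,-0.06,3.45,0,0,0.034]

```text
time_s: 3.2
ee_pos: [0.5756, 0.1372, 0.0481]
eef_rot: [3.141, 0.001, 2.936]
force: [0.2, 0.1, -0.0]
grip_width: 0.0938
grip_force: 0.0
```

Call:
move_arm:
  targets:
    - [0.2,0,0,0,0,0,0]
    - [0.2,0,0,0,0,0,0]
    - [0.2,0,0,0,0,0,0]
    - [0.2,0,0,0,0,0,0]
    - [0.2,0,0,0,0,0,0]
    - [0.2,0,0,0,0,0,0]
  grip_force: 10

```text
time_s: 3.8
ee_pos: [0.5751, 0.1371, 0.0471]
eef_rot: [3.142, 0.0, 2.936]
force: [-1.2, 0.7, 2.4]
grip_width: 0.0606
grip_force: 10.0
```

```bash
python3 -c "
from h import *
o=ctrl.get_obs();print(o['ee_pos'],o['eef_rot'],o['force'])
a=-.155;Rs=np.array([[np.cos(a),-np.sin(a)],[np.sin(a),np.cos(a)]])
p=Rs@[.047,.047]+[.5645,.1525]
go([*p,o['ee_pos'][2]],np.pi-.155)"
```

```text
[0.57510349 0.13706823 0.04708153] [3.14152069e+00 9.08149603e-05 2.93579905e+00] [-1.24986304  0.7404241   2.38821301]
shift [-0.62   1.245  0.   ] turn [ 0.0001  0.0001 -0.0508]
```

Call:
move_arm:
  targets:
    - [0.2,-0.06,0.1,0,0,0,-0.01]
    - [0.2,-0.15,0.3,0,0,0,-0.03]
    - [0.2,-0.25,0.5,0,0,0,-0.05]
    - [0.2,-0.35,0.7,0,0,0,-0.05]
    - [0.2,-0.45,0.9,0,0,0,-0.05]
    - [0.2,-0.53,1.08,0,0,0,-0.05]
    - [0.2,-0.6,1.2,0,0,0,-0.05]
    - [0.2,-0.62,1.24,0,0,0,-0.05]
    - [0.2,-0.62,1.24,0,0,0,-0.05]
    - [0.2,-0.62,1.24,0,0,0,-0.05]
  grip_force: 10

```text
time_s: 4.8
ee_pos: [0.6187, 0.1922, 0.0471]
eef_rot: [3.141, 0.001, 2.986]
force: [2.2, 1.6, 2.8]
grip_width: 0.0601
grip_force: 10.0
```

Call:
move_arm:
  targets:
    - [0.2,0,0.02,0,0,0,0]
    - [0.2,0,0.04,0,0,0,0]
    - [0.2,0,0.04,0,0,0,0]
    - [0.2,0,0.04,0,0,0,0]

```text
time_s: 5.2
ee_pos: [0.6187, 0.1932, 0.0471]
eef_rot: [3.142, 0.001, 2.986]
force: [0.7, -3.3, 4.6]
grip_width: 0.0602
grip_force: 10.0
```

Call:
move_arm:
  targets:
    - [0.2,0,0.02,0,0,0,0]
    - [0.2,0,0.04,0,0,0,0]
    - [0.2,0,0.04,0,0,0,0]
    - [0.2,0,0.04,0,0,0,0]

```text
time_s: 5.6
ee_pos: [0.6187, 0.1946, 0.0471]
eef_rot: [-3.14, -0.0, 2.986]
force: [-1.3, -8.2, 6.4]
grip_width: 0.0599
grip_force: 10.0
```

Call:
move_arm:
  targets:
    - [0.2,-0.03,0,0,0,0,0]
    - [0.2,-0.06,0,0,0,0,0]
    - [0.2,-0.08,0,0,0,0,0]
    - [0.2,-0.08,0,0,0,0,0]

```text
time_s: 6.0
ee_pos: [0.6211, 0.1943, 0.0466]
eef_rot: [-3.14, -0.004, 2.986]
force: [-11.6, -7.3, 11.3]
grip_width: 0.0598
grip_force: 10.0
```

Call:
move_arm:
  targets:
    - [0.2,0.04,-0.04,0,0,0,0]
    - [0.6,0.04,-0.04,0,0,0,0]
    - [1,0.04,-0.04,0,0,0,0]
    - [1,0.04,-0.04,0,0,0,0]
    - [1,0.04,-0.04,-0.3,0,0,0]
    - [1,0.04,-0.04,-1.2,0,0,0]
    - [1,0.6,-0.04,-2.2,0,0,0]
    - [1,1.2,-0.04,-3.0,0,0,0]
    - [1,1.2,-0.04,-3.0,0,0,0]
    - [1,1.2,-0.04,-3.0,0,0,0]

```text
time_s: 7.0
ee_pos: [0.5631, 0.2025, 0.1996]
eef_rot: [3.14, 0.003, 2.986]
force: [1.4, 0.5, -0.2]
grip_width: 0.0939
grip_force: 0.0
```

```bash
python3 - <<'E'
from h import *
o=ctrl.get_obs();print(o['eef_rot'],o['ee_pos'],o['force'])
c=cam('wrist');save('w2.png',c[0]);np.savez('w2.npz',im=c[0],d=c[1],T=c[4])
print(cells(c),rect(plate(c)[0]),stn(c))
E
```

```text
[3.13992411 0.00346257 2.98642945] [0.5631438  0.20247069 0.19955217] [ 1.38163587  0.52467343 -0.1829574 ]
[((array([617.1, 194.6]), array([59.9, 62.4]), np.float64(-0.1531)), 0.0563)] (array([559.4, 153.8]), array([190.2, 179.1]), np.float64(-0.1487)) {'xmin': (np.float64(-0.1515), np.float64(-92.9), 25), 'ymin': (np.float64(-0.1568), np.float64(-92.8), 25), 'xbar': (np.float64(0.081), np.float64(74.6), 17), 'ybar': (np.float64(-1.0139), np.float64(46.5), 16)}
```

View pics/w2.png

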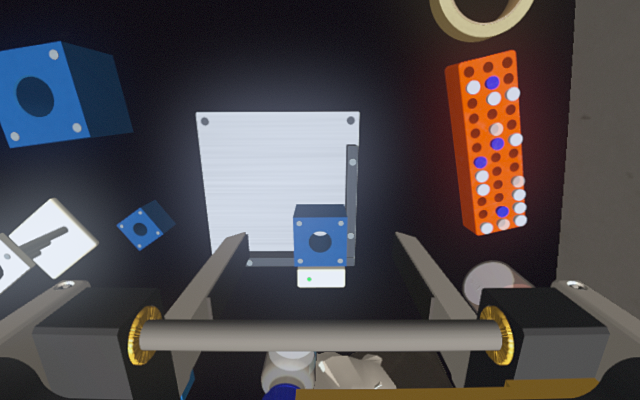

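The cell sits in the corner at (320,242), against both bars as far as this view shows. I'll push it home with closed fingers, first in x and then in y.

```bash
cat >> h.py <<'E'
def st(x,y,a=-.155):
    return np.array([[np.cos(a),-np.sin(a)],[np.sin(a),np.cos(a)]])@[x,y]+[.5645,.153]
E
python3 -c "
from h import *
go([*st(-.008,.048),.030],np.pi-.155)
print(st(-.008,.048),st(.05,-.012))"
```

```text
shift [-0.015 -0.008  3.352] turn [ 0.0004  0.001  -0.0006]
[0.56400615 0.20165959] [0.61204802 0.13342486]
```

Call:
move_arm:
  targets:
    - [-1,0,0,0.5,0,0,0]
    - [-1,0,0,1.2,0,0,0]
    - [-1,0,0,1.8,0,0,0]
    - [-1,0,0,2.4,0,0,0]
    - [-1,0,0,2.9,0,0,0]
    - [-1,0,0,3.2,0,0,0]
    - [-1,0,0,3.3,0,0,0]
    - [-1,0,0,3.3,0,0,0]
    - [-1,-0.15,0,3.3,0,0,0]
    - [-1,-0.28,0,3.3,0,0,0]
    - [-1,-0.28,0,3.3,0,0,0]

```text
time_s: 8.15
ee_pos: [0.5777, 0.1996, 0.0315]
eef_rot: [-3.141, -0.0, 2.985]
force: [-0.5, -0.1, -1.1]
grip_width: 0.0096
grip_force: 0.0
```

Call:
move_arm:
  targets:
    - [-1,-0.05,0,0,0,0,0]
    - [-1,-0.1,0,0,0,0,0]
    - [-1,-0.15,0,0,0,0,0]
    - [-1,-0.15,0,0,0,0,0]

```text
time_s: 8.55
ee_pos: [0.5837, 0.1986, 0.0317]
eef_rot: [-3.141, -0.002, 2.986]
force: [-6.5, -1.2, 2.0]
grip_width: 0.0005
grip_force: 2.7
```

Call:
move_arm:
  targets:
    - [-1,-0.04,0,0,0,0,0]
    - [-1,-0.08,0,0,0,0,0]
    - [-1,-0.08,0,0,0,0,0]
    - [-1,-0.08,0,0,0,0,0]

```text
time_s: 8.95
ee_pos: [0.5838, 0.1986, 0.0318]
eef_rot: [-3.138, -0.011, 2.987]
force: [-40.3, -1.0, 23.7]
grip_width: 0.0002
grip_force: 19.8
```

```bash
python3 -c "
from h import *
go([*st(.047,-.012),.10],np.pi-.155)
go([*st(.0,-.012),.10],np.pi-.155)
go([*st(.0,.03),.10],np.pi-.155)"
```

```text
shift [-0.685 -1.204 -1.369] turn [-0.0031 -0.0111  0.0001]
shift [ 0.255 -1.204 -1.358] turn [-0.0031 -0.0111  0.0001]
shift [ 0.255 -0.364 -1.361] turn [-0.0031 -0.0111  0.0001]
```

Call:
move_arm:
  targets:
    - [-1,0.15,0,0,0,0,0]
    - [-1,0.35,0,0,0,0,0]
    - [-1,0.35,-0.5,0,0,0,0]
    - [-1,0.35,-1.1,0,0,0,0]
    - [-1,0.35,-1.35,0,0,0,0]
    - [-1,0.35,-1.35,0,0,0,0]
    - [-1,-0.1,-1.35,0,0,0,0]
    - [-1,-0.5,-1.35,0,0,0,0]
    - [-1,-0.62,-1.35,0,0,0,0]
    - [-1,-0.62,-1.35,0,0,0,0]
    - [-1,-0.62,-1.2,0,0,0,0]
    - [-1,-0.62,-1.1,0,0,0,0]

```text
time_s: 10.15
ee_pos: [0.6098, 0.14, 0.032]
eef_rot: [3.142, -0.0, 2.986]
force: [0.0, 0.4, 0.2]
grip_width: 0.0004
grip_force: 0.0
```

Call:
move_arm:
  targets:
    - [-1,0,0.06,0,0,0,0]
    - [-1,0,0.12,0,0,0,0]
    - [-1,0,0.18,0,0,0,0]
    - [-1,0,0.18,0,0,0,0]
    - [-1,0,0.18,0,0,0,0]

```text
time_s: 10.65
ee_pos: [0.6117, 0.1478, 0.0319]
eef_rot: [-3.142, 0.0, 2.986]
force: [-0.7, -0.0, 0.8]
grip_width: 0.0005
grip_force: 0.0
```

Call:
move_arm:
  targets:
    - [-1,0,0.05,0,0,0,0]
    - [-1,0,0.1,0,0,0,0]
    - [-1,0,0.15,0,0,0,0]
    - [-1,0,0.15,0,0,0,0]

```text
time_s: 11.05
ee_pos: [0.6126, 0.1527, 0.0321]
eef_rot: [-3.137, -0.001, 2.985]
force: [-6.6, -19.8, 7.9]
grip_width: 0.0002
grip_force: 10.4
```

Call:
move_arm:
  targets:
    - [-1,0,0.03,0,0,0,0]
    - [-1,0,0.06,0,0,0,0]
    - [-1,0,0.06,0,0,0,0]

```text
time_s: 11.35
ee_pos: [0.6126, 0.1528, 0.0323]
eef_rot: [-3.133, -0.003, 2.984]
force: [-14.6, -39.5, 16.0]
grip_width: 0.0002
grip_force: 20.8
```

Call:
move_arm:
  targets:
    - [-1,0,-0.2,0,0,0,0]
    - [-1,0,-0.45,0,0,0,0]
    - [-1,0,-0.45,-0.4,0,0,0]
    - [-0.5,0,-0.45,-1.2,0,0,0]
    - [0,0,-0.2,-2.1,0,0,0]
    - [1,0,0.4,-2.9,0,0,0]
    - [1,0,0.7,-3.6,0,0,0]
    - [1,0,0.8,-4,0,0,0]
    - [1,0,0.8,-4,0,0,0]
    - [1,0,0.8,-4,0,0,0]

```text
time_s: 12.35
ee_pos: [0.6194, 0.1975, 0.2309]
eef_rot: [-3.141, -0.001, 2.986]
force: [0.1, 0.1, -0.2]
grip_width: 0.0529
grip_force: 0.0
```

```bash
python3 - <<'E'
from h import *
o=ctrl.get_obs();print(o['eef_rot'],o['ee_pos'],o['force'],o['time_s'])
c=cam('wrist');save('w3.png',c[0]);np.savez('w3.npz',im=c[0],d=c[1],T=c[4])
print(cells(c),stn(c))
for q in ctrl.tip_of('wrist','bore')[:3]: print(q,atz(q['point'],.056,c))
go([.52,-.157,.27],np.pi-.155)
im=c[0][100:320,180:460];save('w3c.png',cv2.resize(im,None,fx=2.7,fy=2.7,interpolation=cv2.INTER_CUBIC))
E
```

```text
[-3.14128742e+00 -7.41753646e-04  2.98587862e+00] [0.61935398 0.19745932 0.23092964] [ 0.10828393  0.06625602 -0.16328241] 12.35
[((array([621.5, 195. ]), array([60. , 59.3]), np.float64(-0.1551)), 0.0563)] {'xmin': (np.float64(-0.1545), np.float64(-92.3), 25), 'ymin': (np.float64(-0.1601), np.float64(-92.7), 25), 'xbar': (np.float64(0.0373), np.float64(73.8), 16), 'ybar': (np.float64(-1.0246), np.float64(51.6), 18)}
{'point': [45.7, 40.7], 'score': 0.96} [[ 0.41651864 -0.06322713  0.056     ]]
{'point': [143.5, 178.1], 'score': 0.94} [[ 0.57547873 -0.00487037  0.056     ]]
{'point': [316.8, 190.8], 'score': 0.64} [[0.6221425  0.19343845 0.056     ]]
shift [ 0.858 -7.306 -0.789] turn [-0.001  -0.0024 -0.0013]
```

View pics/w3c.png

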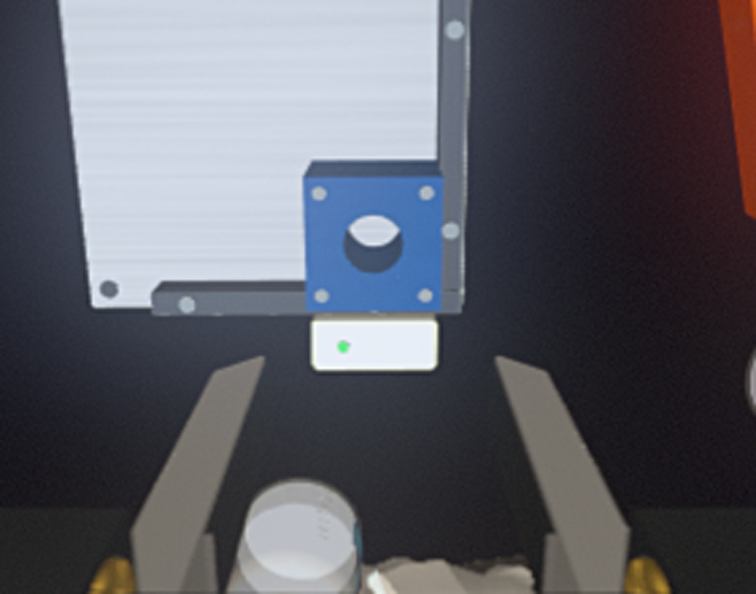

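The cell is square in the corner, flush with the x bar at crop (375,313) and the y bar at (442,240). Wrist fit, plate geometry and contact all put the bore at (0.6215, 0.195). Now the probe.

Call:
move_arm:
  targets:
    - [1,-0.13,-0.7,-0.79,0,0,0]
    - [1,-0.13,-1.7,-0.79,0,0,0]
    - [1,-0.13,-2.7,-0.79,0,0,0]
    - [1,-0.13,-3.7,-0.79,0,0,0]
    - [1,-0.13,-4.7,-0.79,0,0,0]
    - [1,-0.13,-5.6,-0.79,0,0,0]
    - [1,-0.13,-6.4,-0.79,0,0,0]
    - [1,-0.13,-6.9,-0.79,0,0,0]
    - [1,-0.13,-7.15,-0.79,0,0,0]
    - [1,-0.13,-7.15,-0.79,0,0,0]
    - [1,-0.13,-7.15,-0.79,0,0,0]

```text
time_s: 13.55
ee_pos: [0.5706, -0.1556, 0.271]
eef_rot: [3.141, -0.001, 2.986]
force: [1.1, 0.6, 1.2]
grip_width: 0.094
grip_force: 0.0
```

```bash
cat >> h.py <<'E'
def orange(c,lo=.09,hi=.15):
    hsv=cv2.cvtColor(c[0],cv2.COLOR_RGB2HSV);m=cv2.inRange(hsv,(4,120,60),(22,255,255))>0
    P=cloud(m,c);k=(P[:,2]>lo)&(P[:,2]<hi)&(P[:,1]<.1+0*P[:,0]);return P[k]
E
python3 - <<'E'
from h import *
o=ctrl.get_obs();print(o['eef_rot'],o['ee_pos'],o['time_s'])
c=cam('wrist');save('w4.png',c[0]);np.savez('w4.npz',im=c[0],d=c[1],T=c[4])
P=orange(c);T=P[P[:,2]>.134];print(len(P),len(T),np.percentile(P[:,2],[1,50,99]).round(4),cv2.minEnclosingCircle((T[:,:2]*1000).astype(np.float32)) if len(T) else '')
for t,z in(('probe',.086),('stand',0),('probe_tip',.012)):
    for q in ctrl.tip_of('wrist',t)[:2]: print(t,q,atz(q['point'],z,c))
for q in ctrl.cut_out('wrist','stand')[:1]:
    P=cloud(q['region'],c);v,u=np.where(q['region']&(c[1]>0));k=abs(P[:,2]-.086)<.005;print(rect(atz(np.c_[u[k],v[k]].astype(float),.086,c)),np.median(P[k,2]))
E
```

```text
[ 3.14122652e+00 -7.19474951e-04  2.98610275e+00] [ 0.57061486 -0.15561137  0.27096849] 13.55
118 118 [0.1359 0.1381 0.142 ] ((582.6348876953125, -158.60284423828125), 11.679298400878906)
probe {'point': [316.8, 196.5], 'score': 0.55} [[ 0.58299374 -0.16115275  0.086     ]]
probe {'point': [586.9, 176.3], 'score': 0.28} [[0.608489   0.16808906 0.086     ]]
stand {'point': [376.6, 296.9], 'score': 0.69} [[ 0.79511276 -0.09382021  0.        ]]
stand {'point': [315.5, 182.1], 'score': 0.67} [[ 0.58381629 -0.16419789  0.        ]]
(array([ 582.6, -158.9]), array([46.8, 74.4]), np.float64(0.4661)) 0.08639154646363742
```

View pics/w4.png

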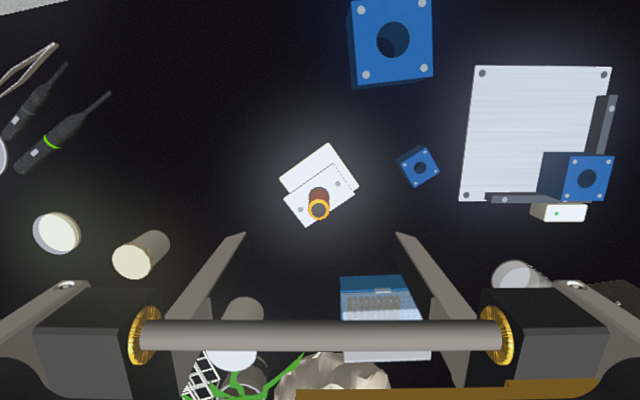

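The probe's handle shows at (318,208), in the top plate of the stand. Circle fit and plate fit agree on (0.5826, -0.1588), with the top at z 0.138.

```bash
python3 -c "
from h import *
go([.5826,-.1588,.115],np.pi-.155)"
```

```text
shift [-0.245 -0.028  3.129] turn [ 0.     -0.      0.0004]
```

Call:
move_arm:
  targets:
    - [1,-0.24,-0.03,0.4,0,0,0]
    - [1,-0.24,-0.03,1.0,0,0,0]
    - [1,-0.24,-0.03,1.6,0,0,0]
    - [1,-0.24,-0.03,2.2,0,0,0]
    - [1,-0.24,-0.03,2.7,0,0,0]
    - [1,-0.24,-0.03,3.0,0,0,0]
    - [1,-0.24,-0.03,3.13,0,0,0]
    - [0.5,-0.24,-0.03,3.13,0,0,0]
    - [0,-0.24,-0.03,3.13,0,0,0]
    - [-0.6,-0.24,-0.03,3.13,0,0,0]
    - [-0.7,-0.24,-0.03,3.13,0,0,0]
    - [-0.7,-0.24,-0.03,3.13,0,0,0]
  grip_force: 15

```text
time_s: 15.0
ee_pos: [0.5823, -0.1598, 0.1154]
eef_rot: [-3.141, 0.001, 2.986]
force: [-0.1, -0.3, 1.3]
grip_width: 0.0573
grip_force: 0.0
```

Call:
move_arm:
  targets:
    - [-0.7,0,0,0,0,0,0]
    - [-0.7,0,0,0,0,0,0]
    - [-0.7,0,0,0,0,0,0]

```text
time_s: 15.3
ee_pos: [0.5822, -0.1598, 0.115]
eef_rot: [-3.142, 0.0, 2.986]
force: [-1.0, -0.1, 0.4]
grip_width: 0.0336
grip_force: 0.0
```

Call:
move_arm:
  targets:
    - [-0.9,0,0.02,0,0,0,0]
    - [-0.9,0,0.02,0,0,0,0]
    - [-0.9,0,0.02,0,0,0,0]
    - [-0.9,0,0.02,0,0,0,0]
    - [-0.9,0,0.02,0,0,0,0]
  grip_force: 20

```text
time_s: 15.8
ee_pos: [0.5823, -0.1588, 0.1149]
eef_rot: [3.142, -0.0, 2.986]
force: [0.2, 1.4, -0.6]
grip_width: 0.0239
grip_force: 20.0
```

Call:
move_arm:
  targets:
    - [-0.9,0,0,-0.1,0,0,0]
    - [-0.9,0,0,-0.4,0,0,0]
    - [-0.9,0,0,-0.8,0,0,0]
    - [-0.9,0,0,-1.2,0,0,0]
    - [-0.9,0,0,-1.6,0,0,0]
    - [-0.9,0,0,-2.0,0,0,0]
    - [-0.9,0,0,-2.3,0,0,0]
    - [-0.9,0,0,-2.4,0,0,0]
    - [-0.9,0,0,-2.4,0,0,0]
    - [-0.9,0,0,-2.4,0,0,0]

```text
time_s: 16.8
ee_pos: [0.5821, -0.1587, 0.2344]
eef_rot: [3.142, -0.001, 2.986]
force: [-0.5, 0.5, -0.5]
grip_width: 0.0238
grip_force: 20.0
```

```bash
python3 - <<'E'
from h import *
o=ctrl.get_obs();print(o['eef_rot'],o['ee_pos'],o['grip_width'])
c=cam('wrist');save('w5.png',c[0]);np.savez('w5.npz',im=c[0],d=c[1],T=c[4])
for n in('wrist','side'):
    if n=='side': c=cam(n);save('s5.png',c[0])
    for t in('probe','probe_tip'):
        for q in ctrl.tip_of(n,t)[:2]: print(n,t,q,atz(q['point'],.086+.12 if t=='probe' else .132,c))
go([.6215,.1947,o['ee_pos'][2]],np.pi-.155)
E
```

```text
[ 3.14151614e+00 -8.26490844e-04  2.98578164e+00] [ 0.58208116 -0.15872822  0.23441866] 0.02382900297506746
wrist probe {'point': [321.4, 235.6], 'score': 0.73} [[ 0.58083879 -0.15711969  0.206     ]]
wrist probe_tip {'point': [322.7, 207.9], 'score': 0.74} [[ 0.58405187 -0.15610864  0.132     ]]
side probe {'point': [345.8, 178.1], 'score': 0.44} [[ 0.58538666 -0.14802811  0.206     ]]
side probe_tip {'point': [346.7, 207.7], 'score': 0.65} [[ 0.5779729  -0.16943529  0.132     ]]
shift [3.210e-01 7.105e+00 4.000e-03] turn [ 0.0001 -0.0006 -0.0008]
```

View pics/w5.png

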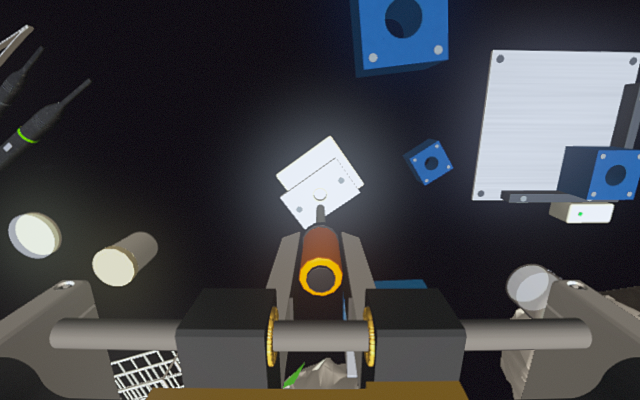

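The probe is in the fingers at (320,270). Its rod tip, at about (322,208), is clear of the stand. Carrying it over the cell.

Call:
move_arm:
  targets:
    - [-0.9,0.02,0.3,0,0,0,0]
    - [-0.9,0.05,1.0,0,0,0,0]
    - [-0.9,0.1,1.8,0,0,0,0]
    - [-0.9,0.15,2.6,0,0,0,0]
    - [-0.9,0.2,3.4,0,0,0,0]
    - [-0.9,0.25,4.2,0,0,0,0]
    - [-0.9,0.3,5.0,0,0,0,0]
    - [-0.9,0.32,5.8,0,0,0,0]
    - [-0.9,0.32,6.5,0,0,0,0]
    - [-0.9,0.32,6.9,0,0,0,0]
    - [-0.9,0.32,7.1,0,0,0,0]
    - [-0.9,0.32,7.1,0,0,0,0]

```text
time_s: 18.3
ee_pos: [0.6215, 0.1949, 0.2347]
eef_rot: [-3.141, -0.0, 2.987]
force: [0.6, -0.4, -0.8]
grip_width: 0.0237
grip_force: 20.0
```

Call:
move_arm:
  targets:
    - [-0.9,0,0,0.6,0,0,0]
    - [-0.9,0,0,0.9,0,0,0]
    - [-0.9,0,0,1.0,0,0,0]
    - [-0.9,0,0,1.0,0,0,0]
    - [-0.9,0,0,1.0,0,0,0]

```text
time_s: 18.8
ee_pos: [0.622, 0.1941, 0.1861]
eef_rot: [3.141, 0.001, 2.985]
force: [-0.5, -0.1, -0.6]
grip_width: 0.0237
grip_force: 20.0
```

```bash
python3 - <<'E'
from h import *
o=ctrl.get_obs();print(o['eef_rot'],o['ee_pos'],o['grip_width'])
c=cam('wrist');np.savez('w6.npz',im=c[0],d=c[1],T=c[4])
print(cells(c))
for t,z in(('probe',.156),('probe_tip',.082),('bore',.056)):
    for q in ctrl.tip_of('wrist',t)[:3]: print(t,q,atz(q['point'],z,c))
s=cam('side')
for t,z in(('probe',.156),('probe_tip',.082),('bore',.056)):
    for q in ctrl.tip_of('side',t)[:3]: print('side',t,q,atz(q['point'],z,s))
a=cv2.resize(c[0][140:300,230:410],(675,600),interpolation=cv2.INTER_CUBIC);save('w6.png',a)
a=cv2.resize(s[0][150:230,250:356],None,fx=7.4,fy=7.4,interpolation=cv2.INTER_CUBIC);save('s6.png',a)
E
```

```text
[3.14109458e+00 1.23223574e-03 2.98527324e+00] [0.622      0.19407499 0.18606782] 0.02365516019132121
[((array([621.3, 195.1]), array([60. , 60.8]), np.float64(-0.1541)), 0.0563)]
probe {'point': [319.9, 239.4], 'score': 0.58} [[0.62421968 0.19408568 0.156     ]]
probe_tip {'point': [323.1, 207.7], 'score': 0.68} [[0.62457252 0.19704075 0.082     ]]
bore {'point': [320.2, 197.0], 'score': 0.94} [[0.62090888 0.19484214 0.056     ]]
bore {'point': [124.1, 184.0], 'score': 0.88} [[ 0.57597232 -0.0015931   0.056     ]]
bore {'point': [2.0, 22.9], 'score': 0.55} [[ 0.41380303 -0.06505699  0.056     ]]
side probe {'point': [304.0, 159.9], 'score': 0.39} [[0.61388777 0.18743043 0.156     ]]
side probe_tip {'point': [303.2, 181.4], 'score': 0.51} [[0.61139643 0.19062426 0.082     ]]
side bore {'point': [305.5, 187.9], 'score': 0.94} [[0.62145913 0.19559371 0.056     ]]
side bore {'point': [325.9, 220.8], 'score': 0.82} [[ 0.56657378 -0.0695119   0.056     ]]
side bore {'point': [276.2, 221.2], 'score': 0.55} [[ 0.43929204 -0.01117311  0.056     ]]
```

View pics/w6.png

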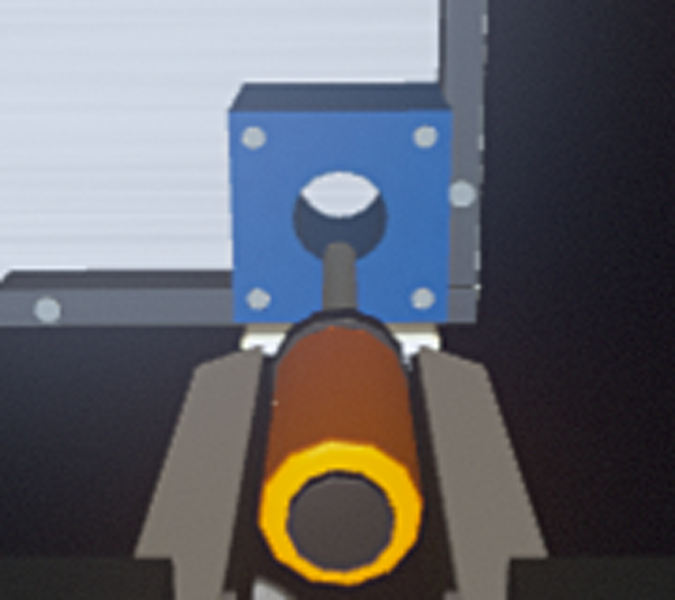

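View pics/s6.png

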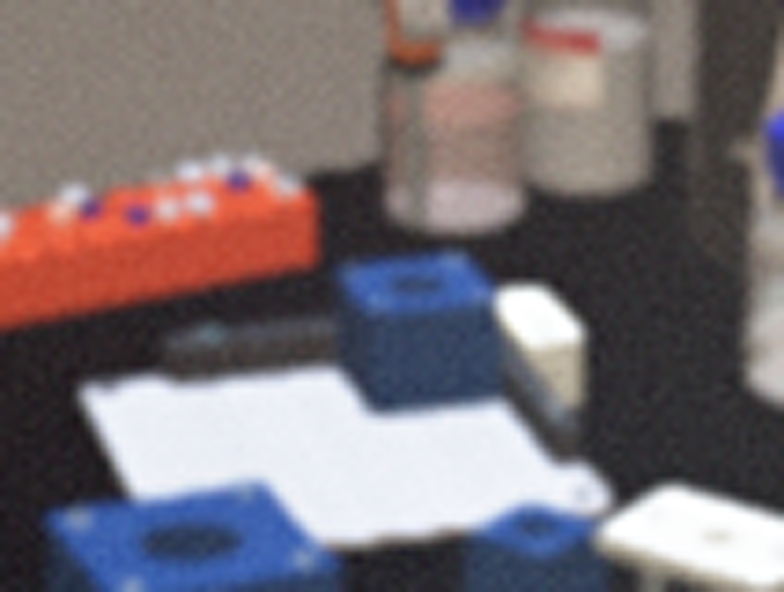

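```bash
python3 - <<'E'
from h import *
z=np.load('w6.npz');p=ctrl.camera_params('wrist');c=(z['im'],z['d'],np.array(p['intrinsics']),p['k1'],z['T'])
g=lambda u,v:(230+u/3.75-.37,140+v/3.75-.37)
tip=atz(g(341,243),.0832,c)[0];top=atz(g(341,514),.2092,c)[0]
v=c[4][:2,3]-tip[:2];v/=np.linalg.norm(v)
print('tip edge',tip,'axis',tip[:2]-0.004*v,'or far', 'top',top,'cam',c[4][:3,3])
# bore mouth ellipse: dark+white region inside the blue
hsv=cv2.cvtColor(c[0],cv2.COLOR_RGB2HSV)
print('bore L/R',atz([g(294,218),g(387,218)],.056,c),'bore top',atz(g(341,172),.056,c))
for r in range(204,226,3): print(r,c[0][r,310:333].sum(1).tolist())
E
```

```text
tip edge [0.62063882 0.19522456 0.0832    ] axis [0.62459327 0.19462266] or far top [0.62274981 0.19471898 0.2092    ] cam [0.53959695 0.20755974 0.35162652]
bore L/R [[0.61977023 0.18235572 0.056     ]
 [0.62372999 0.20754341 0.056     ]] bore top [[0.60898388 0.19708985 0.056     ]]
204 [275, 235, 244, 247, 244, 246, 243, 248, 253, 265, 273, 266, 251, 240, 232, 230, 231, 233, 226, 218, 228, 289, 358]
207 [373, 357, 322, 272, 237, 237, 266, 298, 304, 305, 310, 310, 307, 300, 273, 229, 219, 237, 296, 354, 360, 357, 357]
210 [366, 363, 367, 368, 365, 352, 302, 294, 298, 307, 305, 305, 300, 296, 316, 361, 363, 357, 356, 356, 355, 351, 354]
213 [360, 358, 362, 364, 358, 355, 302, 288, 299, 302, 303, 311, 300, 291, 312, 340, 358, 357, 348, 350, 349, 350, 352]
216 [361, 367, 364, 364, 364, 354, 299, 288, 294, 303, 304, 306, 299, 289, 290, 324, 357, 355, 353, 350, 350, 352, 351]
219 [361, 362, 360, 362, 361, 357, 287, 286, 290, 301, 304, 303, 299, 290, 290, 327, 359, 355, 357, 354, 350, 349, 350]
222 [362, 365, 365, 366, 360, 327, 257, 238, 234, 227, 217, 201, 189, 186, 204, 296, 357, 365, 357, 355, 355, 349, 346]
225 [267, 196, 170, 177, 196, 205, 219, 243, 241, 257, 281, 295, 321, 303, 268, 204, 167, 164, 152, 151, 182, 261, 350]
```

In the wrist crop the rod is centred left to right on the bore, both at crop column 341. The rod axis comes out about 2 mm too far in +x: tip about 0.624, bore 0.6215. I correct that and go down partway.

Call:
move_arm:
  targets:
    - [-0.9,0.04,0,0,0,0,0]
    - [-0.9,0.04,0,0,0,0,0]
    - [-0.9,0.04,0,0.2,0,0,0]
    - [-0.9,0.04,0,0.4,0,0,0]
    - [-0.9,0.04,0,0.6,0,0,0]
    - [-0.9,0.04,0,0.75,0,0,0]
    - [-0.9,0.04,0,0.8,0,0,0]
    - [-0.9,0.04,0,0.8,0,0,0]
    - [-0.9,0.04,0,0.8,0,0,0]

```text
time_s: 20.1
ee_pos: [0.6198, 0.1948, 0.1453]
eef_rot: [3.141, 0.001, 2.986]
force: [-0.4, -0.1, -0.1]
grip_width: 0.0235
grip_force: 20.0
```

```bash
python3 - <<'E'
from h import *
o=ctrl.get_obs();print(o['eef_rot'],o['ee_pos'],o['force'],o['time_s'])
c=cam('wrist');np.savez('w7.npz',im=c[0],d=c[1],T=c[4]);print(cells(c))
a=c[0][140:300,230:410];save('w7.png',cv2.resize(a,(675,600),interpolation=cv2.INTER_CUBIC))
E
```

```text
[3.14135659e+00 5.20046332e-04 2.98578677e+00] [0.61978367 0.194759   0.14531793] [-0.38115787 -0.1267791  -0.10806575] 20.1
[((array([617.3, 195.6]), array([60. , 52.7]), np.float64(-0.1509)), 0.0563)]
```

View pics/w7.png

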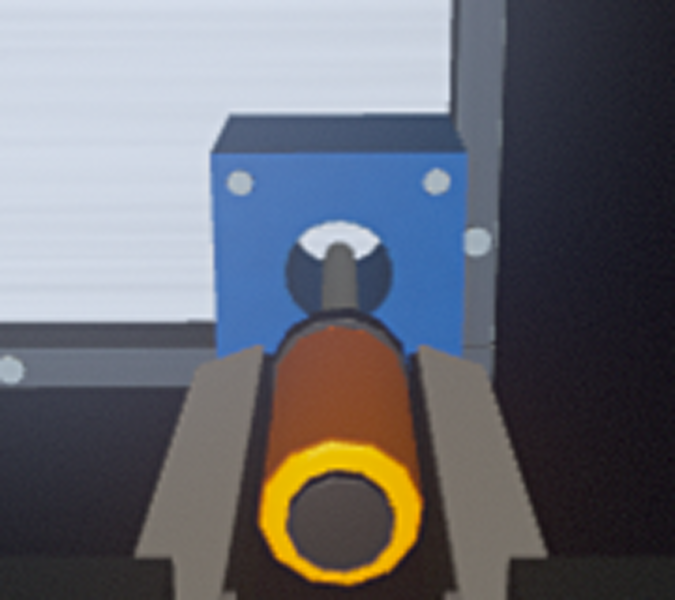

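```bash
python3 - <<'E'
from h import *
z=np.load('w7.npz');p=ctrl.camera_params('wrist');c=(z['im'],z['d'],np.array(p['intrinsics']),p['k1'],z['T'])
g=lambda u,v:(230+u/3.75-.37,140+v/3.75-.37)
t=atz(g(340,242),.0424,c)[0];v=c[4][:2,3]-t[:2];v/=np.linalg.norm(v);print('axis',t[:2]-.004*v)
print('bore',atz(g(339,221),.056,c)[0]+[.0128,-.002,0],atz([g(286,272),g(392,272)],.056,c).mean(0))
print('cell +y/-y edge at back face',atz([g(212,153),g(467,153)],.056,c).mean(0)+[.0296,-.0046,0])
E
```

```text
axis [0.62201548 0.19506816]
bore [0.62161733 0.19488786 0.056     ] [0.62137264 0.19491935 0.056     ]
cell +y/-y edge at back face [0.62219994 0.19494881 0.056     ]
```

Tip axis (0.6220, 0.1951) against bore (0.6217, 0.1949), so the rod is centred. The tip has another 24 mm to go down.

Call:
move_arm:
  targets:
    - [-0.9,0,0,0.1,0,0,0]
    - [-0.9,0,0,0.2,0,0,0]
    - [-0.9,0,0,0.3,0,0,0]
    - [-0.9,0,0,0.4,0,0,0]
    - [-0.9,0,0,0.46,0,0,0]
    - [-0.9,0,0,0.46,0,0,0]
    - [-0.9,0,0,0.46,0,0,0]
    - [-0.9,0,0,0.46,0,0,0]
    - [-0.9,0,0,0.46,0,0,0]

```text
time_s: 21.05
ee_pos: [0.6197, 0.1947, 0.1222]
eef_rot: [3.141, 0.0, 2.986]
force: [0.5, 0.4, -1.2]
grip_width: 0.0234
grip_force: 20.0
```

```bash
python3 - <<'E'
from h import *
o=ctrl.get_obs();print(o['eef_rot'],o['ee_pos'],'tip',o['ee_pos'][2]-.1029,o['force'],o['grip_force'],o['time_s'])
# height check of handle top vs expected in the side and wrist views
c=cam('wrist');P=cloud(cv2.inRange(cv2.cvtColor(c[0],cv2.COLOR_RGB2HSV),(4,120,60),(22,255,255))>0,c)
k=np.hypot(P[:,0]-.621,P[:,1]-.195)<.03;P=P[k];T=P[P[:,2]>np.percentile(P[:,2],97)-.004]
print('top',np.percentile(P[:,2],[2,50,98]),'expect',o['ee_pos'][2]-.1029+.126,T.mean(0))
E
```

```text
[3.14142804e+00 3.35136341e-04 2.98576963e+00] [0.61969964 0.1947344  0.12218491] tip 0.019284905230222207 [ 0.49870177  0.36443831 -1.19217872] 19.995346069335938 21.05
top [0.10672144 0.23176322 0.23497636] expect 0.1452849052302222 [0.6005192  0.19923468 0.23321301]
```

```bash
python3 -c "
from station import ctrl
print(ctrl.hand_in())"
```

```text
the job is handed in; nothing more can be done
None
```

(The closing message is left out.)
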